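Seat a key-rack blank in the drilling jig and keep the hold-down pressed

ROBOT

A 6-joint arm with a two-finger parallel gripper is mounted at the origin on the work surface. World frame = base frame: x ahead of the robot, y to its left, z up, the work surface at z = 0. Lengths are in m, angles in rad, forces in N, time in s.
With the tool pointing down it reaches from about 0.35 to 0.875 m from the base axis. Payload 4.2 kg.
Tool frame: the origin (TCP) lies midway between the tips of the shut fingers; the grasp point (between the pads) lies 19 mm behind it (ctrl.grip_point_offset is the distance from the TCP to the grasp point, in m); z points along the fingers, y is the direction in which the jaws open and shut (so a half turn about z gives the same grasp; the last joint's range is limited). The gripper opens to 85 mm and grips with 20 to 120 N. Pads are 22 mm wide; open, the fingers measure 114 mm over their backs; the gripper's body (76 mm by 85 mm) begins 54 mm behind the grasp point. The pads swing forward as they close: fully open they stand 13 mm farther back than shut.
Start: joints at [-0.942, 0.385, 0.008, 0, -1.194, -0.259], TCP at [0.226, -0.583, 0.231] pointing down, gripper open.
Joint ranges: [-3.14, 3.14], [-1.21, 2.06], [-1.07, 1.41], [-3.16, 2.05], [-2.99, -0.16], [-3.1, 3.1]. Speed limits (rad/s): [2.79, 2.79, 3.14, 3.14, 3.14, 3.14].

INTERFACE

Orientations are given as a rotation vector (axis times angle).
In Python, from rig import ctrl, get_image, camera_model gives the robot as it stands. The module is installed in compiled form; this text tells all that it offers.
- The arm moves only by the shell command python3 -m creep 'ROWS' [OPENING] [FORCE]. ROWS is JSON, a list of rows, each an object of numbers: "x", "y", "z": the shift along the world's x, y, z in mm; "spin": the turn about the world's z in rad. A call has 1 to 20 rows; each row shifts and turns the commanded pose from where the row before left it; what a row does not reach is not made up. A row lasts 1/10 s, in which the tool goes at most 50 mm and 8.59 degrees, less where a joint would pass 70% of its speed; a pose out of reach is approached as far as the arm can. A call is refused whole if a number of a shift passes 50 or a number of a turn 0.15, either way. A call with a gripper value outside its range is refused whole. OPENING is the finger opening in mm, from 0 to 85.4, set as the call begins (- or left out, the last holds). The fingers move at their own pace and stop on an object; FORCE is the grip in N (left out, the last holds). Time passes only in rows, so rows that do not move let the fingers close. It gives the time, the measured TCP pose, the force and the opening at its end, in the units of the state.
- ctrl.state(): the state, without advancing time (a new reading comes with each control period).
- get_image(name): name is "scene" or "side" or "wrist"; returns the picture (400x640x3 uint8, red, green, blue); there is no depth.
- camera_model(name): a dict with "K" (3x3 intrinsics, pixels), "R" (3x3) and "t" (3): a world point X has camera coordinates R X + t; the wrist camera has in their place "hand_eye" (4x4, takes a point from camera to tool coordinates, whose origin is the TCP and whose axes are the flange's). Camera axes: x right, y down, z forward; pixel columns grow to the right and rows downward; lengths in m; the calibration is good to about 2 mm. A picture is of the moment at which its call begins: read the wrist's pose just before it. camera_model takes no time and is no camera call.
- ctrl.job_done(): hands the job in, once; it reports no verdict.
The state is a dict: "time": time; "joints": joint angles; "dq": joint speeds; "effort": joint torques, N m; "eef_pos": TCP position; "tool_rot": TCP orientation; "contact_force": force on the tool from outside, world axes, zero at the start; "moment": the same for the moment, N m; "width": opening from 0.0 (shut) to 1.0 (fully open).
Only numpy, scipy, OpenCV 4.12 (cv2) and the standard library are available. Lean on these libraries where they do the work, as an engineer would, in place of code of your own. Each camera call takes 0.05 s, during which the arm holds its last target.

TASK

Push the loose wooden board on the jig square and flush into the corner, against both the end stop and the side fence. Then press the black knob of the spring hold-down straight down until its foot clamps the board, and squeeze the knob a further 8 mm against its spring, to where the ring on its stem is level with the top of the sleeve. Finish while still holding the knob there, so that a colleague can drill; leave the matchbox, marker and scissors where they lie.

Things in the scene. Friction and masses are not known exactly. Their poses are not given: they have to be found in the camera images.
- jig: Drilling jig fixed to the table: grey laminate base 12 mm thick, spanning x -140 to +120, y -120 to +120 mm in its frame (origin at table height, z up). On it stand two dark wooden strips, tops at z 28 mm: an end stop at +x and a side fence at +y. Flush in their corner the board's origin is at x +10, y +20, z +12 mm, its long side along the jig's x.
- end_stop (a point): Foot of the end stop's inner face (facing the jig's -x), at the jig's x +85, y 0, z 12 mm. The face runs from y -35 to +65 mm; 16 mm tall above the base.
- side_fence (a point): Foot of the side fence's inner face (facing the jig's -y), at the jig's x 0, y +50, z 12 mm. The face runs from x -65 to +85 mm; 16 mm tall above the base.
- bracket (a point): Tip of the fixed aluminium bracket arm that carries the hold-down over the board's stop end, at the jig's x +55, y +4, z 68 mm. The arm is 30 mm wide in x and spans z 62 to 74 mm; it runs towards +y to a post (x 37 to 73, y 82 to 108 mm) outside the side fence.
- board: Loose key-rack blank of plain wood, 150 x 60 x 20 mm (x, y, z), about 0.1 kg, three small dark drill marks on top. Origin at the centre of its underside. It starts flat on the jig's base, some centimetres out of the corner (towards the jig's -x and -y) and turned a little.
- knob_top (a point): Centre of the flat top of the hold-down's black round knob (40 mm diameter, 14 mm tall), at the jig's x +55, y +20 mm. Released it is 126 mm above the table and it moves straight down when pressed. Held correctly it is 106 mm above the table: 12 mm until the foot touches the board, then 8 mm of squeeze.
- foot (a joint): Downward travel (m) of the hold-down's foot, a rubber disc of 30 mm diameter with a steel sleeve (20 mm) through the bracket. 0 when released, its underside then 44 mm above the table; 0.012 when it rests on the board. A weak spring lifts it: about 1.1 N net of weight when up, 1.8 N at the board.
- knob (a joint): Downward travel (m) of the knob relative to the sleeve, 0 to 0.014: how far the strong spring is squeezed. Spring preloaded: 4 N at 0, plus 0.8 N per mm, so the knob carries the foot down first and is squeezed only once the foot is on the board. At the target 0.008 (about 10 N) the black ring on the stem meets the sleeve's top. Springs back when let go.
- matchbox: Matchbox, 53 x 36 x 15 mm, lying on the table beside the jig on its -y side. To be left alone. Origin at the centre of its underside.
- marker: Flat capped felt marker about 115 x 24 x 14 mm, lying on the table beside the jig on its +y side. To be left alone. Origin under the centre of its barrel.
- scissors: Scissors about 175 mm long with two finger loops, lying flat on the table beside the jig on its -y side. To be left alone. Origin near the middle, at table height.
There are look-alikes about, which are no part of the job. Of the things shaped like the board, the wood one is meant.

How it is judged:
On the way:
1. the board is square and flush in the corner while the hold-down is still up (x of board in the frame of jig between 0.0075 and 0.0125 m and y of board in the frame of jig between 0.0175 and 0.0225 m and angle between the x axis of board and the x axis of jig, either way round below 0.02 rad and z of board in the frame of jig below 0.014 m and value of joint foot below 0.004 m), for 0.2 s.
At the end, for the whole second after the job is handed in: Through the last second the robot itself holds the knob down with its spring squeezed 8 mm (5.5 to 10.5 mm) and the foot bearing on the board with more than 3 N; the board lies flat within 2.5 mm of both the end stop and the side fence and square to them within 0.02 rad (about 1 degree) (x of board in the frame of jig between 0.0075 and 0.0125 m and y of board in the frame of jig between 0.0175 and 0.0225 m and angle between the x axis of board and the x axis of jig, either way round below 0.02 rad and z of board in the frame of jig below 0.014 m and value of joint foot between 0.0105 and 0.0145 m and value of joint knob between 0.0055 and 0.0105 m and contact force between any of the fingers, the arm and knob above 3 N and contact force between foot and board above 3 N and linear speed of board below 0.01 m/s); the arm keeps its last pose, push and grip.
It fails at once if the matchbox, marker or scissors are shifted by more than 15 mm (distance of any of matchbox, marker, scissors from where it was at the start of the episode above 0.015 m).
It also fails if it takes over 61 s, if anything falls off the work surface, if the arm or the gripper's body presses on something with over 40 N, if the wrist force passes 120 N, or if a joint passes its speed limit or range.

## Working session

There is one attempt and no reset: what is moved stays moved. The work goes in short steps, Python scripts to look and compute and a shell command to move; the robot and the scene stay as the last step left them, time stands still between calls to the robot, and variables do not carry over. Pictures are saved under pics/ and viewed, and the job is handed in when it is done.

```bash
mkdir -p pics; python3 - <<'E'
from rig import ctrl,get_image,camera_model
import cv2
print(ctrl.state())
for n in("scene","side","wrist"):
    cv2.imwrite(f"pics/{n}0.png",get_image(n)[:,:,::-1]); print(n,camera_model(n))
E
```

```text
{'time': 0.0, 'joints': array([-9.42383854e-01,  3.85517728e-01,  6.60404604e-03, -5.20932789e-04,
       -1.19403114e+00, -2.58607261e-01]), 'dq': array([ 0.00023276,  0.00010436,  0.00135978, -0.00249668, -0.00135184,
        0.00230138]), 'effort': array([ 3.26050631e-04, -3.92287660e+01,  1.88401437e+01,  4.18611601e+00,
       -4.54950452e-03,  9.54794473e-06]), 'eef_pos': array([ 0.2256979 , -0.58217265,  0.23023327]), 'tool_rot': array([ 0.57719821, -3.08761892, -0.00337419]), 'contact_force': array([0.40597072, 0.10282857, 0.11249054]), 'moment': array([ 0.01356176, -0.01669118,  0.01070715]), 'width': 0.9993593244324064}
scene {'K': array([[405.8275696 ,   0.        , 317.99409199],
       [  0.        , 405.8275696 , 200.03977036],
       [  0.        ,   0.        ,   1.        ]]), 'R': array([[-0.43323072,  0.9011815 ,  0.01352983],
       [ 0.71572742,  0.3531222 , -0.60252715],
       [-0.547764  , -0.2513496 , -0.79798369]]), 't': array([ 0.25236715, -0.35032746,  1.30822428])}
side {'K': array([[411.23105241,   0.        , 319.26545504],
       [  0.        , 411.23105241, 204.32782875],
       [  0.        ,   0.        ,   1.        ]]), 'R': array([[-0.88088237, -0.47303263,  0.01692267],
       [-0.32570468,  0.57981068, -0.74681727],
       [ 0.34345699, -0.66336996, -0.66481395]]), 't': array([0.48828197, 0.2683035 , 0.9977511 ])}
wrist {'K': array([[300.76481437,   0.        , 317.97363429],
       [  0.        , 300.76481437, 194.8260364 ],
       [  0.        ,   0.        ,   1.        ]]), 'hand_eye': array([[ 8.11026228e-05, -9.58821830e-01, -2.84008259e-01,
         7.18527592e-02],
       [ 9.99999851e-01,  2.31341751e-04, -4.95453586e-04,
         3.16425086e-04],
       [ 5.40754682e-04, -2.84008176e-01,  9.58821706e-01,
        -1.43823901e-01],
       [ 0.00000000e+00,  0.00000000e+00,  0.00000000e+00,
         1.00000000e+00]])}
```

View pics/scene0.png

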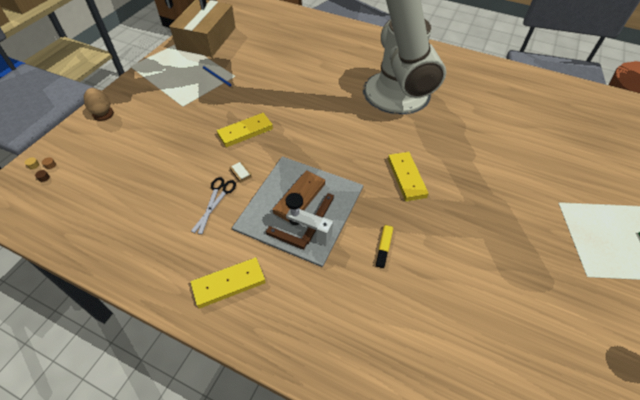

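View pics/side0.png

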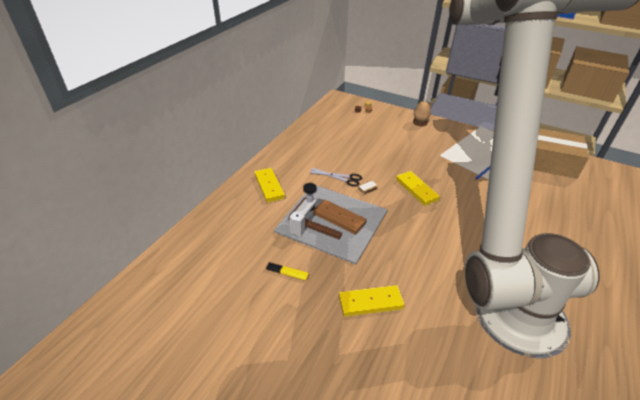

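View pics/wrist0.png

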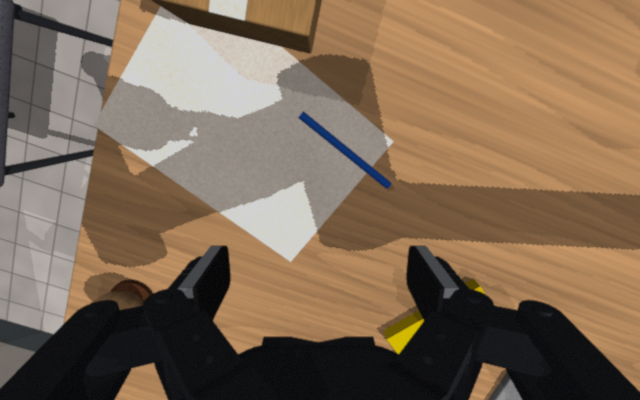

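```bash
python3 - <<'E'
import cv2
a=cv2.imread("pics/scene0.png")[145:275,170:410]; cv2.imwrite("pics/sc.png",cv2.resize(a,None,fx=3.3,fy=3.3,interpolation=cv2.INTER_CUBIC))
a=cv2.imread("pics/side0.png")[160:285,255:405]; cv2.imwrite("pics/sd.png",cv2.resize(a,None,fx=4.8,fy=4.8,interpolation=cv2.INTER_CUBIC))
E
```

```text
(no output)
```

View pics/sc.png

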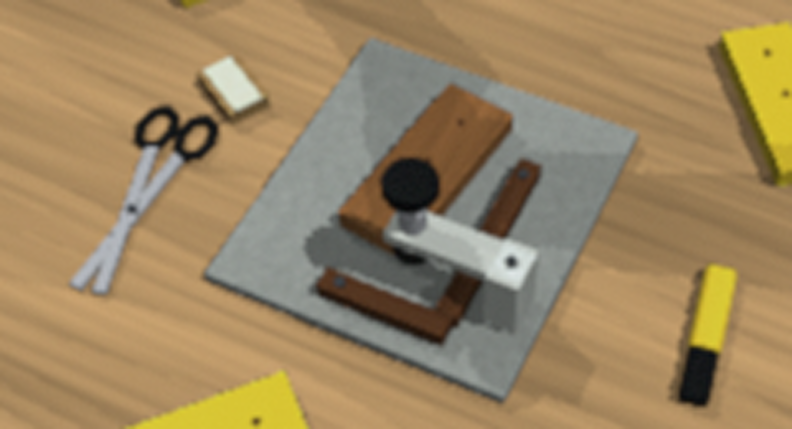

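View pics/sd.png

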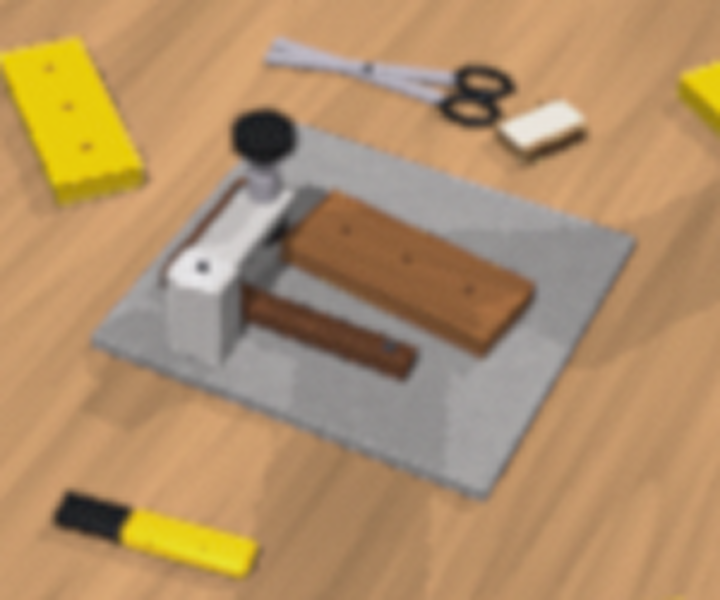

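```bash
cat > h.py <<'E'
import numpy as np
from rig import camera_model
from scipy.optimize import least_squares
def proj(n,X):
    c=camera_model(n); p=c["K"]@(c["R"]@np.asarray(X,float)+c["t"]); return p[:2]/p[2]
def T(p,q): 
    c,s=np.cos(p[2]),np.sin(p[2]); return np.array([p[0]+c*q[0]-s*q[1],p[1]+s*q[0]+c*q[1],q[2]])
def fit(obs,p0):
    f=lambda p:np.concatenate([proj(n,T(p,q))-uv for n,q,uv in obs])
    r=least_squares(f,p0); return r.x,r.fun.reshape(-1,2)
sc=lambda u,v:np.array([u/3.3+170-.35,v/3.3+145-.35])
sd=lambda u,v:np.array([u/4.8+255-.4,v/4.8+160-.4])
E
python3 - <<'E'
from h import *
np.set_printoptions(precision=4,suppress=True)
z=.012
o=[("scene",(-.14,-.12,z),sc(370,40)),("scene",(-.14,.12,z),sc(637,133)),("scene",(.12,.12,z),sc(503,398)),("scene",(.12,-.12,z),sc(206,274)),
("side",(.12,-.12,z),sd(298,122)),("side",(-.14,-.12,z),sd(635,240)),("side",(-.14,.12,z),sd(487,492)),("side",(.12,.12,z),sd(95,342)),
("scene",(.055,.02,.126),sc(410,183)),("side",(.055,.02,.126),sd(264,133))]
for y in(0.5,2,3.5,-1):
  p,r=fit(o,[.5,-.2,y]);
  if abs(r).max()<5: print(p,r); J=p;break
z=.032
o=[("scene",(-.075,-.03,z),sc(452,85)),("scene",(-.075,.03,z),sc(512,122)),("scene",(.075,-.03,z),sc(340,213)),
("side",(.075,-.03,z),sd(335,192)),("side",(-.075,-.03,z),sd(535,290)),("side",(-.075,.03,z),sd(486,336)),("side",(.075,.03,z),sd(285,243))]
p,r=fit(o,J); print(p,r)
d=p-J;c,s=np.cos(J[2]),np.sin(J[2]);print("board in jig",c*d[0]+s*d[1],-s*d[0]+c*d[1],d[2])
print("knob",T(J,(.055,.02,.126)))
E
```

```text
[ 0.5574 -0.0655  0.013 ] [[ 0.6828 -1.7592]
 [ 1.3075 -0.7786]
 [ 0.4864 -0.4519]
 [-0.5568 -1.1887]
 [-4.3176 -1.6075]
 [ 0.3879 -0.5987]
 [-0.3453  0.0954]
 [-1.4078 -1.6174]
 [ 0.4727 -1.8832]
 [-0.1689 -1.1966]]
[ 0.5304 -0.0751 -0.1234] [[ 0.15   -0.9087]
 [ 1.454  -2.4121]
 [-0.3123 -0.7554]
 [-0.7833 -0.9953]
 [-0.1079 -1.3516]
 [-0.7191  0.9263]
 [-1.906  -0.9814]]
board in jig -0.02712874467226007 -0.009240408774340235 -0.1364037681934374
knob [ 0.6121 -0.0448  0.126 ]
```

Look-alikes are three yellow boards at scene (245,130), (408,175) and (228,283). The plain brown wood board at (300,195), lying on the jig, is the one meant, and the enlarged crops confirm it. Next I move over the jig with the fingers shut to take a wrist view.

```bash
python3 -m creep '[{"x":8,"y":24,"z":3,"spin":-0.018},{"x":12,"y":25,"z":3,"spin":-0.018},{"x":12,"y":25,"z":3,"spin":-0.018},{"x":12,"y":25,"z":3,"spin":-0.018},{"x":12,"y":25,"z":3,"spin":-0.018},{"x":12,"y":25,"z":3,"spin":-0.018},{"x":12,"y":25,"z":3,"spin":-0.018},{"x":12,"y":25,"z":3,"spin":-0.018},{"x":12,"y":25,"z":3,"spin":-0.018},{"x":12,"y":25,"z":3,"spin":-0.018},{"x":12,"y":25,"z":3,"spin":-0.018},{"x":12,"y":25,"z":3,"spin":-0.018},{"x":12,"y":25,"z":3,"spin":-0.018},{"x":12,"y":25,"z":3,"spin":-0.018},{"x":12,"y":25,"spin":-0.018},{"x":12,"y":25,"spin":-0.018},{"x":12,"y":25,"spin":-0.018},{"x":12,"y":25,"spin":-0.018},{"x":12,"y":25,"spin":-0.018},{"x":12,"y":20,"spin":-0.018}]' 30 40
python3 -m creep '[{},{},{},{}]'
python3 - <<'E'
from rig import *
import cv2,numpy as np
s=ctrl.state();np.save("s1.npy",np.r_[s["eef_pos"],s["tool_rot"]]);print(s["eef_pos"],s["tool_rot"],s["time"])
cv2.imwrite("pics/w1.png",get_image("wrist")[:,:,::-1])
E
```

```text
[ 0.22574851 -0.58232809  0.23048077] [ 5.77317896e-01 -3.08767082e+00 -2.55493194e-03] 0.15$[14]: bad value
$[0]: bad value
```

View pics/w1.png

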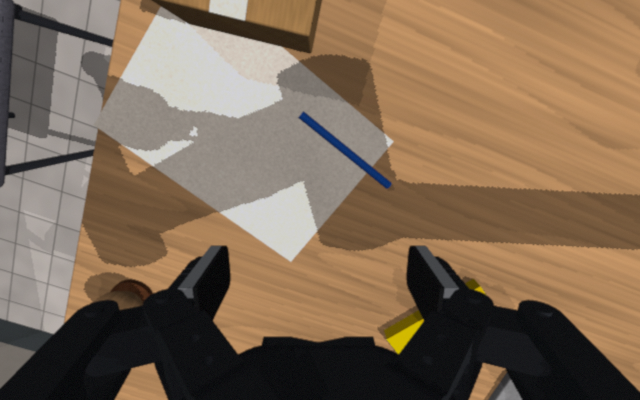

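All four keys are required in every row, so that call was refused.

```bash
python3 -m creep '[{"x":8,"y":24,"z":3,"spin":-0.018},{"x":12,"y":25,"z":3,"spin":-0.018},{"x":12,"y":25,"z":3,"spin":-0.018},{"x":12,"y":25,"z":3,"spin":-0.018},{"x":12,"y":25,"z":3,"spin":-0.018},{"x":12,"y":25,"z":3,"spin":-0.018},{"x":12,"y":25,"z":3,"spin":-0.018},{"x":12,"y":25,"z":3,"spin":-0.018},{"x":12,"y":25,"z":3,"spin":-0.018},{"x":12,"y":25,"z":3,"spin":-0.018},{"x":12,"y":25,"z":0,"spin":-0.018},{"x":12,"y":25,"z":0,"spin":-0.018},{"x":12,"y":25,"z":0,"spin":-0.018},{"x":12,"y":25,"z":0,"spin":-0.018},{"x":12,"y":25,"z":0,"spin":-0.018},{"x":12,"y":25,"z":0,"spin":-0.018},{"x":12,"y":25,"z":0,"spin":-0.018},{"x":12,"y":25,"z":0,"spin":-0.018},{"x":12,"y":25,"z":0,"spin":-0.018},{"x":12,"y":20,"z":0,"spin":-0.018}]' 30 40
python3 -m creep '[{"x":0,"y":0,"z":0,"spin":0},{"x":0,"y":0,"z":0,"spin":0},{"x":0,"y":0,"z":0,"spin":0}]'
python3 - <<'E'
from rig import *
import cv2,numpy as np
s=ctrl.state();np.save("s1.npy",np.r_[s["eef_pos"],s["tool_rot"]]);print(s["eef_pos"],s["tool_rot"],s["time"])
cv2.imwrite("pics/w2.png",get_image("wrist")[:,:,::-1])
E
```

```text
time: 2.2
eef_pos: [0.4621, -0.0874, 0.2613]
tool_rot: [-0.015, 3.142, 0.0]
contact_force: [0.4, 0.1, 0.2]
width: 0.351
time: 2.5
eef_pos: [0.4614, -0.0892, 0.2612]
tool_rot: [0.015, -3.141, 0.0]
contact_force: [-0.1, -0.3, -0.5]
width: 0.354
[ 0.46141294 -0.08919854  0.26122208] [ 1.46993637e-02 -3.14109693e+00  4.61360949e-05] 2.5
```

View pics/w2.png

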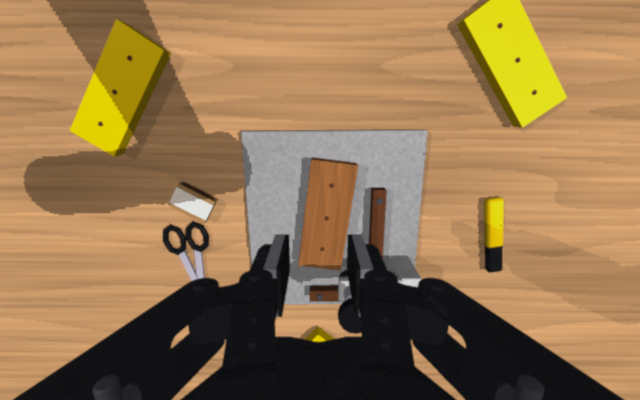

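```bash
python3 - <<'E'
import cv2
a=cv2.imread("pics/w2.png")[115:310,230:440]; cv2.imwrite("pics/w2c.png",cv2.resize(a,None,fx=3,fy=3,interpolation=cv2.INTER_CUBIC))
E
```

```text
(no output)
```

View pics/w2c.png

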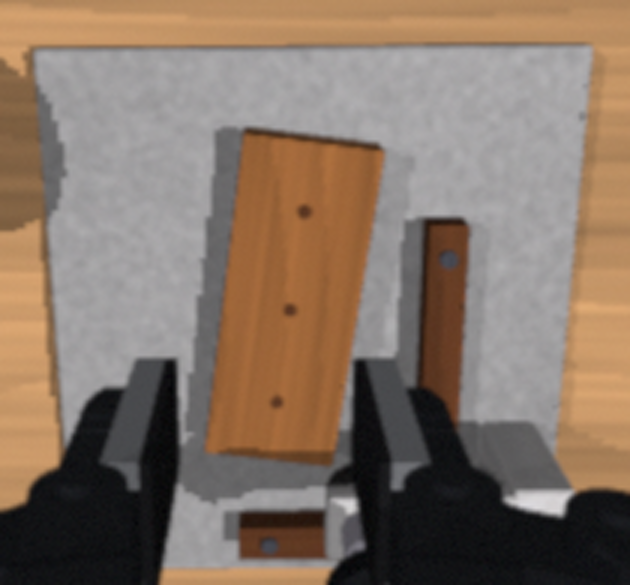

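```bash
cat >> h.py <<'E'
from scipy.spatial.transform import Rotation as Ro
def wback(S,uv,z):
    c=camera_model("wrist");Rt=Ro.from_rotvec(S[3:]).as_matrix();H=c["hand_eye"]
    d=Rt@H[:3,:3]@np.linalg.solve(c["K"],[uv[0],uv[1],1.]);o=Rt@H[:3,3]+S[:3]
    return (o+d*(z-o[2])/d[2])[:2]
def rig2(A,B): # planar fit B = R A + t
    A=np.array(A);B=np.array(B);a=A-A.mean(0);b=B-B.mean(0)
    th=np.arctan2((a[:,0]*b[:,1]-a[:,1]*b[:,0]).sum(),(a*b).sum());c,s=np.cos(th),np.sin(th);R=np.array([[c,-s],[s,c]])
    t=B.mean(0)-R@A.mean(0);return np.r_[t,th],(A@R.T+t-B)*1e3
def inj(J,p):
    d=p-J;c,s=np.cos(J[2]),np.sin(J[2]);return np.array([c*d[0]+s*d[1],-s*d[0]+c*d[1],d[2]])
E
python3 - <<'E'
from h import *
np.set_printoptions(precision=4,suppress=True)
S=np.load("s1.npy");w=lambda u,v,z:wback(S,((u+.5)/3-.5+230,(v+.5)/3-.5+115),z)
J,r=rig2([(-.14,-.12),(-.14,.12),(-.065,.05),(.085,-.035)],[w(33,47,.012),w(592,46,.012),w(424,222,.028),w(240,528,.028)]);print(J,r)
b,r=rig2([(-.075,-.03),(-.075,.03),(.075,-.03),(.075,.03)],[w(245,133,.032),w(382,150,.032),w(207,452,.032),w(332,464,.032)]);print(b,r)
print(inj(J,b),T(J,(.055,.02,0)))
for q in[(-.065,.02),(.085,.02),(-.02,-.01)]:print(q,T(J,(*q,0)))
E
```

```text
[ 0.559  -0.0669  0.0182] [[ 0.698  -0.9256]
 [-0.9801  0.2955]
 [ 1.0842  1.7185]
 [-0.8021 -1.0883]]
[ 0.5309 -0.077  -0.1116] [[-0.2602 -1.1556]
 [-0.2034  1.0823]
 [-0.2636 -0.7237]
 [ 0.7272  0.7971]]
[-0.0283 -0.0097 -0.1298] [ 0.6137 -0.0459  0.    ]
(-0.065, 0.02) [ 0.4937 -0.048   0.    ]
(0.085, 0.02) [ 0.6437 -0.0453  0.    ]
(-0.02, -0.01) [ 0.5392 -0.0772  0.    ]
```

```bash
python3 -m creep '[{"x":-16,"y":10,"z":0,"spin":0.006},{"x":-16,"y":10,"z":-20,"spin":0},{"x":0,"y":0,"z":-30,"spin":0},{"x":0,"y":0,"z":-30,"spin":0},{"x":0,"y":0,"z":-30,"spin":0},{"x":0,"y":0,"z":-30,"spin":0},{"x":0,"y":0,"z":-30,"spin":0},{"x":0,"y":0,"z":-25,"spin":0},{"x":0,"y":0,"z":-20,"spin":0},{"x":0,"y":0,"z":-15,"spin":0},{"x":0,"y":0,"z":-8,"spin":0},{"x":0,"y":0,"z":0,"spin":0},{"x":0,"y":0,"z":0,"spin":0}]' 20 40
python3 - <<'E'
from rig import *
import cv2
for n in("scene","side"):
    a=get_image(n)[:,:,::-1]; a=a[130:290,170:410] if n=="scene" else a[150:300,230:430]
    cv2.imwrite(f"pics/{n}3.png",cv2.resize(a,None,fx=3,fy=3,interpolation=cv2.INTER_CUBIC))
E
```

```text
time: 3.85
eef_pos: [0.4303, -0.0689, 0.0238]
tool_rot: [-0.024, 3.141, 0.0]
contact_force: [1.0, -0.8, 0.4]
width: 0.231
```

View pics/side3.png

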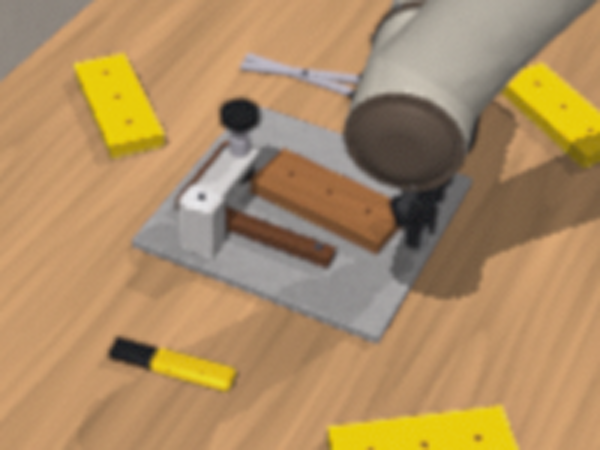

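View pics/scene3.png

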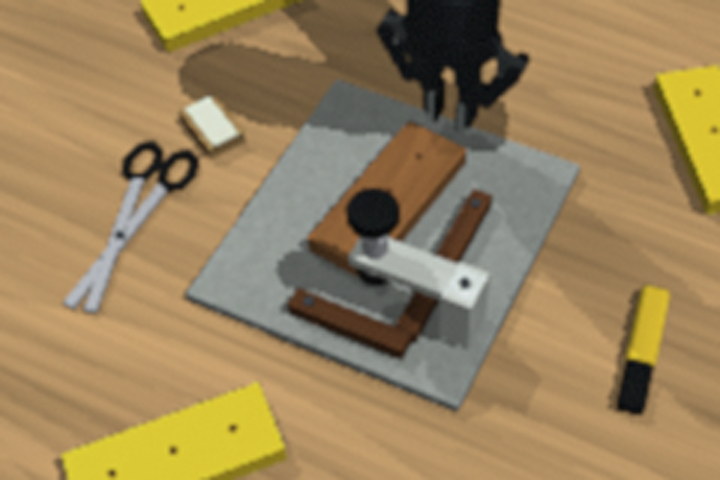

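The fingers are behind the board's -x end, as intended. Now I lower 5 mm and push +x.

```bash
python3 -m creep '[{"x":0,"y":0,"z":-5,"spin":0},{"x":3,"y":0,"z":0,"spin":0},{"x":4,"y":0,"z":0,"spin":0},{"x":4,"y":0,"z":0,"spin":0},{"x":4,"y":0,"z":0,"spin":0},{"x":4,"y":0,"z":0,"spin":0},{"x":4,"y":0,"z":0,"spin":0},{"x":4,"y":0,"z":0,"spin":0},{"x":4,"y":0,"z":0,"spin":0},{"x":4,"y":0,"z":0,"spin":0},{"x":4,"y":0,"z":0,"spin":0},{"x":3,"y":0,"z":0,"spin":0},{"x":2,"y":0,"z":0,"spin":0},{"x":0,"y":0,"z":0,"spin":0}]'
python3 -m creep '[{"x":1,"y":0,"z":0,"spin":0},{"x":1,"y":0,"z":0,"spin":0},{"x":1,"y":0,"z":0,"spin":0},{"x":0,"y":0,"z":0,"spin":0}]'
```

```text
time: 5.35
eef_pos: [0.4744, -0.0687, 0.0183]
tool_rot: [-0.025, 3.141, 0.0]
contact_force: [-0.3, -0.2, 0.7]
width: 0.23
time: 5.75
eef_pos: [0.477, -0.0687, 0.0183]
tool_rot: [-0.025, 3.141, 0.0]
contact_force: [0.3, 0.2, -0.3]
width: 0.235
```

```bash
python3 -m creep '[{"x":1,"y":0,"z":0,"spin":0},{"x":1,"y":0,"z":0,"spin":0},{"x":1,"y":0,"z":0,"spin":0},{"x":0,"y":0,"z":0,"spin":0}]'
python3 -m creep '[{"x":1,"y":0,"z":0,"spin":0},{"x":1,"y":0,"z":0,"spin":0},{"x":0,"y":0,"z":0,"spin":0}]'
```

```text
time: 6.15
eef_pos: [0.4797, -0.0688, 0.0183]
tool_rot: [0.025, -3.141, 0.0]
contact_force: [-1.8, -0.8, 1.4]
width: 0.234
time: 6.45
eef_pos: [0.4799, -0.069, 0.018]
tool_rot: [0.024, -3.137, 0.001]
contact_force: [-5.2, 1.4, 3.9]
width: 0.236
```

```bash
python3 -m creep '[{"x":-8,"y":0,"z":0,"spin":0},{"x":-10,"y":0,"z":5,"spin":0},{"x":0,"y":-10,"z":20,"spin":0},{"x":0,"y":-20,"z":20,"spin":0},{"x":0,"y":-20,"z":10,"spin":0},{"x":10,"y":-14,"z":0,"spin":0},{"x":20,"y":0,"z":0,"spin":0},{"x":20,"y":0,"z":-5,"spin":0},{"x":15,"y":0,"z":-20,"spin":0},{"x":8,"y":0,"z":-20,"spin":0},{"x":0,"y":0,"z":-10,"spin":0},{"x":0,"y":0,"z":0,"spin":0},{"x":0,"y":0,"z":0,"spin":0}]' 0 40
python3 - <<'E'
from rig import *
import cv2
for n in("scene","side"):
    a=get_image(n)[:,:,::-1]; a=a[130:290,170:410] if n=="scene" else a[150:300,230:430]
    cv2.imwrite(f"pics/{n}4.png",cv2.resize(a,None,fx=3,fy=3,interpolation=cv2.INTER_CUBIC))
E
```

```text
time: 7.75
eef_pos: [0.5367, -0.1327, 0.0189]
tool_rot: [-0.025, 3.141, -0.0]
contact_force: [-0.6, -0.2, 0.8]
width: 0.003
```

View pics/side4.png

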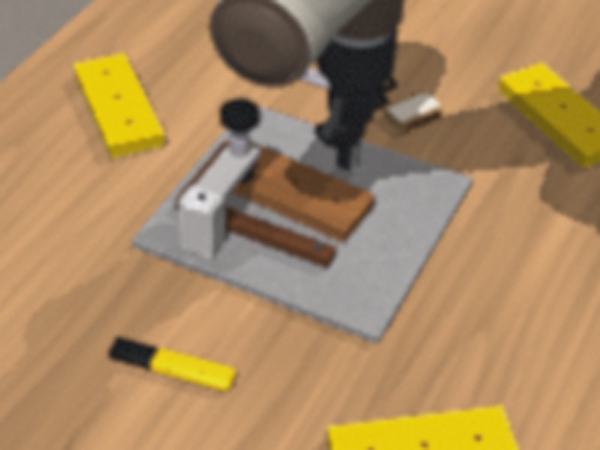

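View pics/scene4.png

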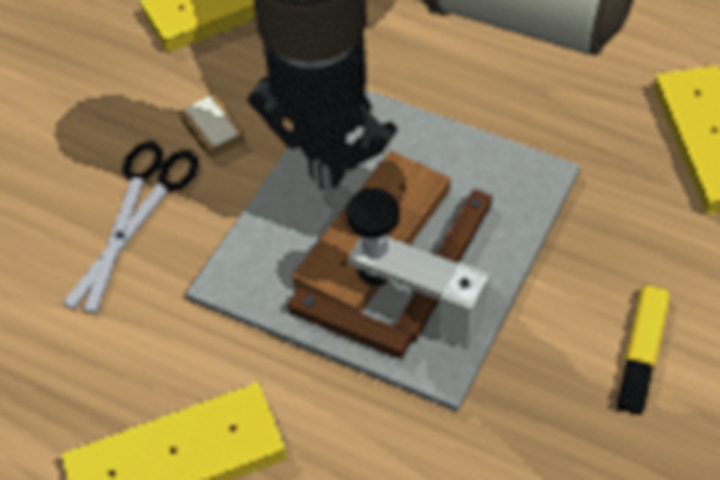

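```bash
python3 -m creep '[{"x":0,"y":4,"z":0,"spin":0},{"x":0,"y":4,"z":0,"spin":0},{"x":0,"y":4,"z":0,"spin":0},{"x":0,"y":4,"z":0,"spin":0},{"x":0,"y":4,"z":0,"spin":0},{"x":0,"y":4,"z":0,"spin":0},{"x":0,"y":4,"z":0,"spin":0},{"x":0,"y":4,"z":0,"spin":0},{"x":0,"y":3,"z":0,"spin":0},{"x":0,"y":2,"z":0,"spin":0},{"x":0,"y":0,"z":0,"spin":0}]'
python3 -m creep '[{"x":0,"y":1,"z":0,"spin":0},{"x":0,"y":1,"z":0,"spin":0},{"x":0,"y":1,"z":0,"spin":0},{"x":0,"y":0,"z":0,"spin":0}]'
```

```text
time: 8.95
eef_pos: [0.5371, -0.0998, 0.0194]
tool_rot: [0.025, -3.141, 0.007]
contact_force: [0.2, -22.9, 2.9]
width: 0.001
time: 9.35
eef_pos: [0.5373, -0.0991, 0.02]
tool_rot: [0.025, -3.141, 0.011]
contact_force: [0.9, -33.3, 5.0]
width: -0.002
```

33 N came sooner than expected, so I back off and look.

```bash
python3 -m creep '[{"x":0,"y":-3,"z":0,"spin":0},{"x":0,"y":-2,"z":0,"spin":0},{"x":0,"y":0,"z":0,"spin":0}]'
python3 - <<'E'
from rig import *
import cv2
for n in("scene","side"):
    a=get_image(n)[:,:,::-1]; a=a[150:270,240:380] if n=="scene" else a[160:280,260:400]
    cv2.imwrite(f"pics/{n}5.png",cv2.resize(a,None,fx=5,fy=5,interpolation=cv2.INTER_CUBIC))
E
```

```text
time: 9.65
eef_pos: [0.5372, -0.1003, 0.0189]
tool_rot: [-0.023, 3.141, -0.004]
contact_force: [-0.2, -14.4, 2.4]
width: -0.001
```

View pics/side5.png

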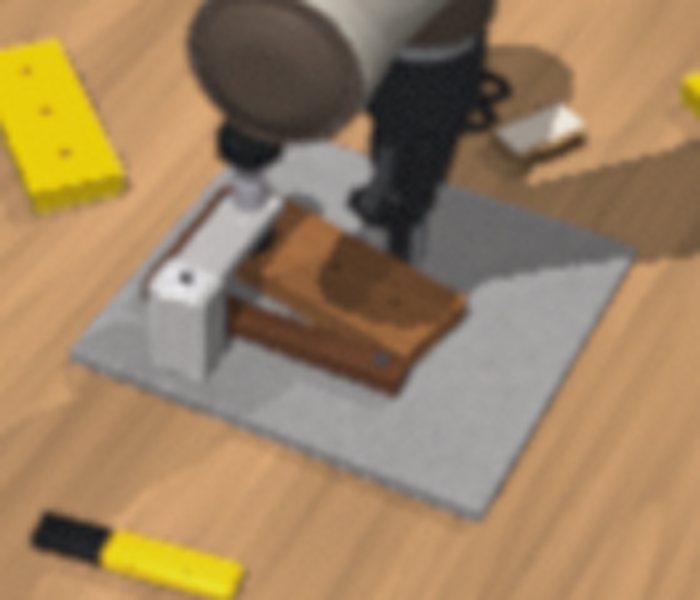

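View pics/scene5.png

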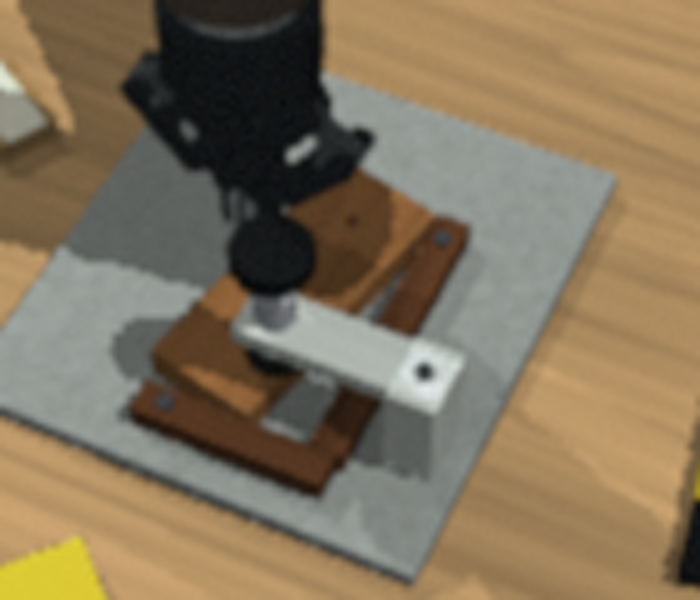

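The board turned clockwise and wedged: its rear +y corner is on the fence and its front corner on the end stop, because I pushed too far back. I will release it and push near the front, using the back of an opened finger so the gripper body stays clear of the knob.

```bash
python3 -m creep '[{"x":0,"y":-5,"z":0,"spin":0},{"x":0,"y":-15,"z":5,"spin":0},{"x":0,"y":-15,"z":25,"spin":0},{"x":10,"y":-15,"z":25,"spin":0},{"x":20,"y":-15,"z":0,"spin":0},{"x":20,"y":-3,"z":0,"spin":0},{"x":8,"y":0,"z":0,"spin":0},{"x":0,"y":0,"z":0,"spin":0},{"x":0,"y":0,"z":-15,"spin":0},{"x":0,"y":0,"z":-20,"spin":0},{"x":0,"y":0,"z":-15,"spin":0},{"x":0,"y":0,"z":-8,"spin":0},{"x":0,"y":0,"z":0,"spin":0},{"x":0,"y":0,"z":0,"spin":0}]' 70 80
python3 - <<'E'
from rig import *
import cv2
for n in("scene","side"):
    a=get_image(n)[:,:,::-1]; a=a[130:290,170:410] if n=="scene" else a[150:300,230:430]
    cv2.imwrite(f"pics/{n}6.png",cv2.resize(a,None,fx=3,fy=3,interpolation=cv2.INTER_CUBIC))
E
```

```text
time: 11.15
eef_pos: [0.595, -0.1655, 0.0158]
tool_rot: [-0.026, 3.141, -0.0]
contact_force: [0.8, -0.9, 0.0]
width: 0.822
```

View pics/side6.png

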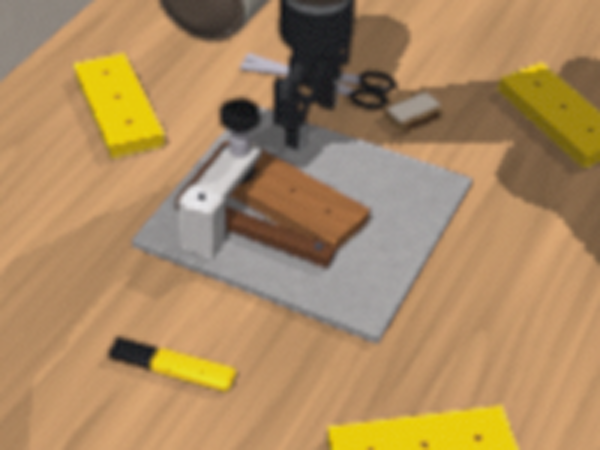

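View pics/scene6.png

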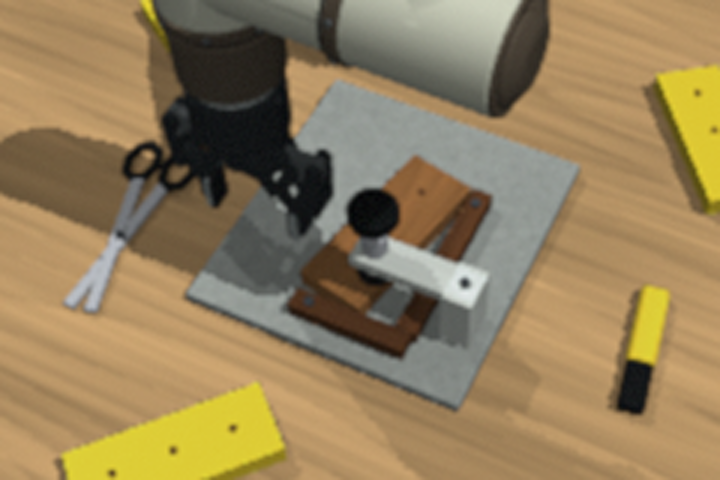

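```bash
python3 -m creep '[{"x":0,"y":0,"z":-7,"spin":0},{"x":0,"y":3,"z":0,"spin":0},{"x":0,"y":3,"z":0,"spin":0},{"x":0,"y":3,"z":0,"spin":0},{"x":0,"y":3,"z":0,"spin":0},{"x":0,"y":3,"z":0,"spin":0},{"x":0,"y":3,"z":0,"spin":0},{"x":0,"y":2,"z":0,"spin":0},{"x":0,"y":0,"z":0,"spin":0}]'
python3 - <<'E'
from rig import *
import cv2
for n in("scene","side"):
    a=get_image(n)[:,:,::-1]; a=a[150:270,240:380] if n=="scene" else a[160:280,260:400]
    cv2.imwrite(f"pics/{n}7.png",cv2.resize(a,None,fx=4,fy=4,interpolation=cv2.INTER_CUBIC))
E
```

```text
time: 12.15
eef_pos: [0.595, -0.1455, 0.0084]
tool_rot: [-0.025, 3.141, 0.0]
contact_force: [-0.4, -0.8, 0.0]
width: 0.819
```

View pics/side7.png

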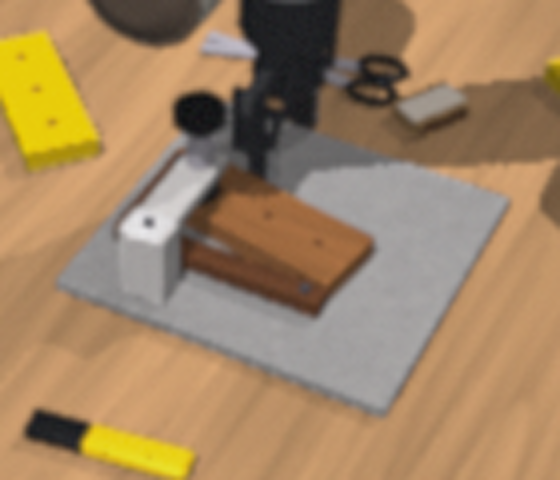

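View pics/scene7.png

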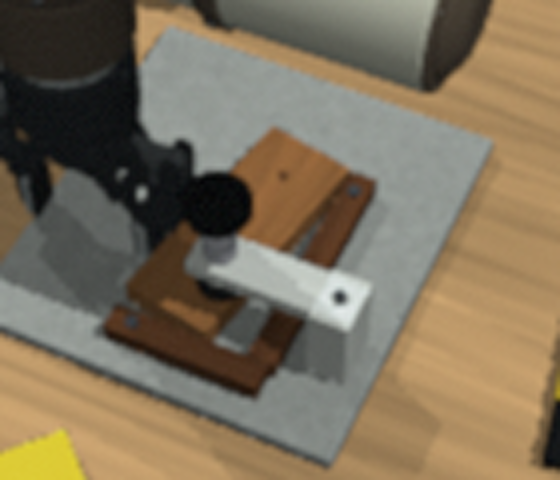

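```bash
python3 -m creep '[{"x":0,"y":2,"z":0,"spin":0},{"x":0,"y":2,"z":0,"spin":0},{"x":0,"y":2,"z":0,"spin":0},{"x":0,"y":0,"z":0,"spin":0}]'
python3 -m creep '[{"x":0,"y":2,"z":0,"spin":0},{"x":0,"y":2,"z":0,"spin":0},{"x":0,"y":0,"z":0,"spin":0}]'
python3 -m creep '[{"x":0,"y":2,"z":0,"spin":0},{"x":0,"y":1,"z":0,"spin":0},{"x":0,"y":0,"z":0,"spin":0}]'
```

```text
time: 12.65
eef_pos: [0.5949, -0.1395, 0.0083]
tool_rot: [0.025, -3.141, -0.0]
contact_force: [-0.3, 0.4, 0.3]
width: 0.82
time: 12.95
eef_pos: [0.5949, -0.1354, 0.0083]
tool_rot: [0.025, -3.141, -0.0]
contact_force: [-0.3, -0.6, 0.2]
width: 0.825
time: 13.25
eef_pos: [0.5947, -0.1331, 0.0084]
tool_rot: [0.025, -3.141, 0.0]
contact_force: [-0.5, -2.7, 1.0]
width: 0.82
```

```bash
python3 -m creep '[{"x":0,"y":2,"z":0,"spin":0},{"x":0,"y":1,"z":0,"spin":0},{"x":0,"y":0,"z":0,"spin":0}]'
python3 -m creep '[{"x":0,"y":2,"z":0,"spin":0},{"x":0,"y":0,"z":0,"spin":0}]'
python3 - <<'E'
from rig import *
import cv2
for n in("scene","side"):
    a=get_image(n)[:,:,::-1]; a=a[150:270,240:380] if n=="scene" else a[160:280,260:400]
    cv2.imwrite(f"pics/{n}8.png",cv2.resize(a,None,fx=4,fy=4,interpolation=cv2.INTER_CUBIC))
E
```

```text
time: 13.55
eef_pos: [0.5945, -0.1319, 0.0086]
tool_rot: [0.022, -3.141, 0.002]
contact_force: [-0.4, -10.9, 0.7]
width: 0.821
time: 13.75
eef_pos: [0.5944, -0.1313, 0.0088]
tool_rot: [0.021, -3.141, 0.004]
contact_force: [-1.3, -16.8, 1.3]
width: 0.819
```

View pics/side8.png

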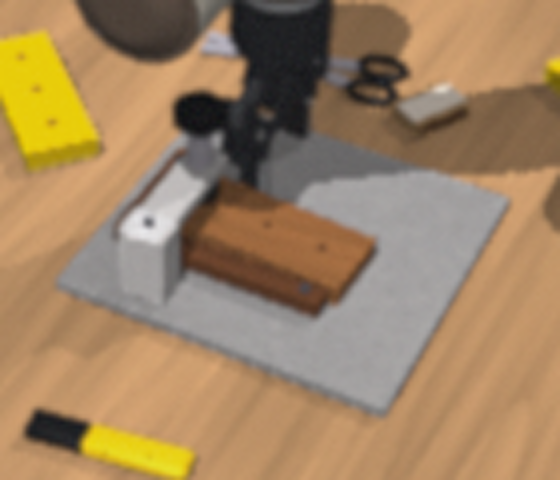

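View pics/scene8.png

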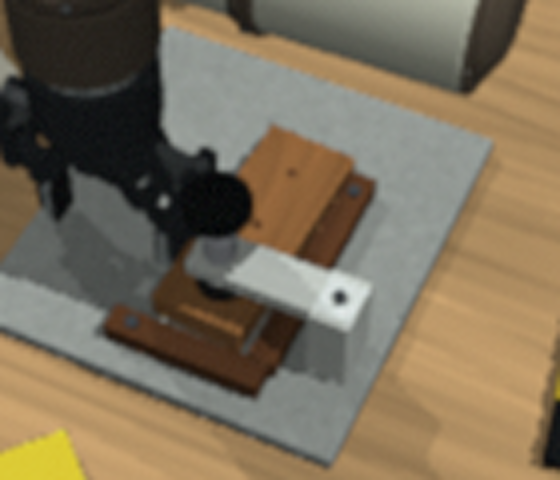

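The board is now along the fence but stands off the end stop. I retract and take a wrist look.

```bash
python3 -m creep '[{"x":0,"y":-6,"z":0,"spin":0},{"x":0,"y":-12,"z":10,"spin":0},{"x":0,"y":-5,"z":30,"spin":0},{"x":0,"y":0,"z":40,"spin":0},{"x":0,"y":0,"z":45,"spin":0},{"x":0,"y":0,"z":45,"spin":0},{"x":-20,"y":10,"z":40,"spin":0},{"x":-30,"y":20,"z":30,"spin":0},{"x":-30,"y":20,"z":0,"spin":0},{"x":-30,"y":20,"z":0,"spin":0},{"x":-15,"y":10,"z":0,"spin":0},{"x":-10,"y":5,"z":0,"spin":0},{"x":0,"y":0,"z":0,"spin":0},{"x":0,"y":0,"z":0,"spin":0},{"x":0,"y":0,"z":0,"spin":0}]' 70 40
python3 - <<'E'
from rig import *
import cv2,numpy as np
s=ctrl.state();np.save("s2.npy",np.r_[s["eef_pos"],s["tool_rot"]])
a=get_image("wrist")[:,:,::-1];cv2.imwrite("pics/w9.png",a)
a=a[115:310,230:440]; cv2.imwrite("pics/w9c.png",cv2.resize(a,None,fx=3,fy=3,interpolation=cv2.INTER_CUBIC))
E
```

```text
time: 15.35
eef_pos: [0.4607, -0.066, 0.2482]
tool_rot: [0.024, -3.141, 0.0]
contact_force: [0.0, -0.8, 0.1]
width: 0.823
```

View pics/w9c.png

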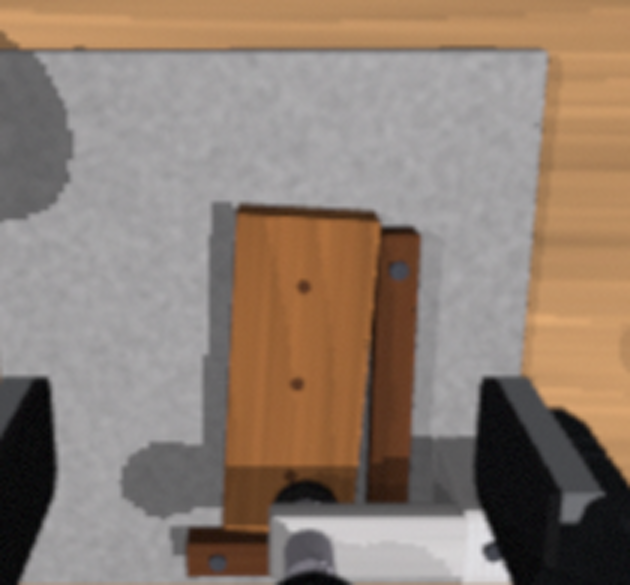

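```bash
python3 - <<'E'
from h import *
np.set_printoptions(precision=4,suppress=True)
S=np.load("s2.npy");w=lambda u,v,z:wback(S,((u+.5)/3-.5+230,(v+.5)/3-.5+115),z)
f0,f1=w(385,240,.028),w(371,470,.028); print("fence inner top",f0,f1,"yaw",np.arctan2(*(f1-f0)[::-1]))
fe=w(384,232,.028);e0=w(187,533,.028);print("fence end",fe,"stop corner",e0)
J,r=rig2([(-.14,.12),(-.065,.05),(.085,-.035)],[w(546,50,.012),fe,e0]);print(J,r)
a,b=w(237,210,.032),w(379,217,.032);c,d=w(226,465,.032),w(358,465,.032)
print(a,b,c,d,"side yaws",np.arctan2(*(c-a)[::-1]),np.arctan2(*(d-b)[::-1]),"end",np.arctan2(-(b-a)[0],(b-a)[1]))
for q in(a,b,c,d):print(inj(J,np.r_[q,0])[:2])
E
```

```text
fence inner top [ 0.4956 -0.0147] [ 0.6048 -0.0153] yaw -0.005177507634579225
fence end [ 0.4922 -0.0153] stop corner [ 0.6392 -0.0993]
[ 0.5567 -0.0662  0.0097] [[-1.9     2.6523]
 [-0.9173 -1.5496]
 [ 2.8174 -1.1026]]
[ 0.4825 -0.0769] [ 0.4846 -0.0183] [ 0.6009 -0.0811] [ 0.6    -0.0218] side yaws -0.03515122989944634 -0.030478890447141537 end -0.03534655392789997
[-0.0743 -0.01  ]
[-0.0716  0.0486]
[ 0.0441 -0.0153]
[0.0437 0.044 ]
```

```bash
python3 -m creep '[{"x":-6,"y":6,"z":0,"spin":0},{"x":0,"y":5,"z":-20,"spin":0},{"x":0,"y":0,"z":-35,"spin":0},{"x":0,"y":0,"z":-35,"spin":0},{"x":0,"y":0,"z":-35,"spin":0},{"x":0,"y":0,"z":-35,"spin":0},{"x":0,"y":0,"z":-30,"spin":0},{"x":0,"y":0,"z":-25,"spin":0},{"x":0,"y":0,"z":-15,"spin":0},{"x":0,"y":0,"z":0,"spin":0},{"x":3,"y":0,"z":0,"spin":0},{"x":3,"y":0,"z":0,"spin":0},{"x":3,"y":0,"z":0,"spin":0},{"x":3,"y":0,"z":0,"spin":0},{"x":3,"y":0,"z":0,"spin":0},{"x":3,"y":0,"z":0,"spin":0},{"x":0,"y":0,"z":0,"spin":0}]' 20 80
python3 -m creep '[{"x":2,"y":0,"z":0,"spin":0},{"x":2,"y":0,"z":0,"spin":0},{"x":0,"y":0,"z":0,"spin":0}]'
```

```text
time: 17.1
eef_pos: [0.4724, -0.0547, 0.0184]
tool_rot: [-0.025, 3.141, 0.0]
contact_force: [-0.2, -0.2, 0.5]
width: 0.233
time: 17.4
eef_pos: [0.4757, -0.0549, 0.0182]
tool_rot: [0.025, -3.141, 0.0]
contact_force: [-1.3, -1.4, 0.0]
width: 0.237
```

```bash
python3 -m creep '[{"x":1,"y":0,"z":0,"spin":0},{"x":1,"y":0,"z":0,"spin":0},{"x":1,"y":0,"z":0,"spin":0},{"x":0,"y":0,"z":0,"spin":0}]'
```

```text
time: 17.8
eef_pos: [0.4794, -0.0546, 0.0184]
tool_rot: [-0.025, 3.141, 0.0]
contact_force: [-0.4, -0.8, 0.5]
width: 0.229
```

```bash
python3 -m creep '[{"x":1,"y":0,"z":0,"spin":0},{"x":1,"y":0,"z":0,"spin":0},{"x":0,"y":0,"z":0,"spin":0}]'
python3 -m creep '[{"x":1,"y":0,"z":0,"spin":0},{"x":1,"y":0,"z":0,"spin":0},{"x":0,"y":0,"z":0,"spin":0}]'
```

```text
time: 18.1
eef_pos: [0.4813, -0.0546, 0.0184]
tool_rot: [-0.025, 3.141, 0.0]
contact_force: [-1.0, -0.4, 0.0]
width: 0.229
time: 18.4
eef_pos: [0.4819, -0.0549, 0.0182]
tool_rot: [0.024, -3.139, 0.0]
contact_force: [-3.3, 0.8, 2.9]
width: 0.235
```

```bash
python3 -m creep '[{"x":1,"y":0,"z":0,"spin":0},{"x":1,"y":0,"z":0,"spin":0},{"x":0,"y":0,"z":0,"spin":0}]'
python3 -m creep '[{"x":-6,"y":0,"z":0,"spin":0},{"x":-15,"y":0,"z":5,"spin":0},{"x":0,"y":0,"z":40,"spin":0},{"x":0,"y":0,"z":45,"spin":0},{"x":0,"y":0,"z":45,"spin":0},{"x":0,"y":-3,"z":45,"spin":0},{"x":0,"y":-3,"z":40,"spin":0},{"x":0,"y":-3,"z":10,"spin":0},{"x":0,"y":-3,"z":0,"spin":0},{"x":0,"y":0,"z":0,"spin":0},{"x":0,"y":0,"z":0,"spin":0}]' 70 80
python3 - <<'E'
from rig import *
import cv2,numpy as np
s=ctrl.state();np.save("s3.npy",np.r_[s["eef_pos"],s["tool_rot"]])
a=get_image("wrist")[:,:,::-1];cv2.imwrite("pics/w10.png",a)
a=a[115:310,230:440]; cv2.imwrite("pics/w10c.png",cv2.resize(a,None,fx=3,fy=3,interpolation=cv2.INTER_CUBIC))
E
```

```text
time: 18.7
eef_pos: [0.482, -0.0552, 0.0179]
tool_rot: [0.023, -3.135, 0.001]
contact_force: [-6.7, 0.8, 5.3]
width: 0.241
time: 19.8
eef_pos: [0.4631, -0.0668, 0.2464]
tool_rot: [0.024, -3.138, 0.0]
contact_force: [0.2, 0.6, 0.3]
width: 0.817
```

View pics/w10c.png

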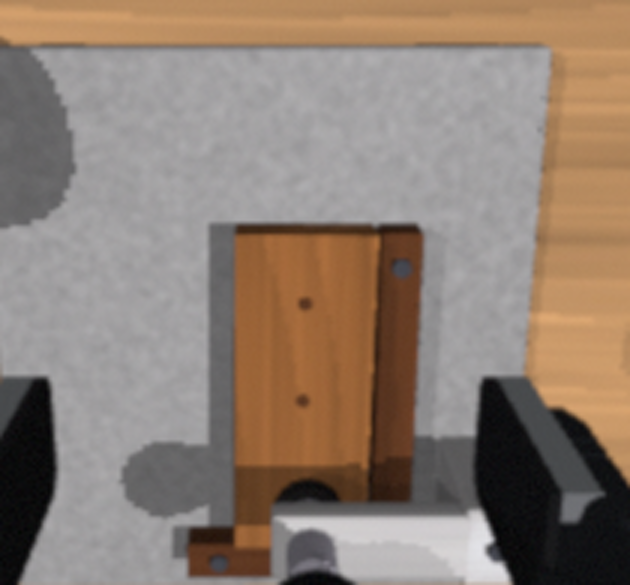

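```bash
python3 - <<'E'
import cv2
a=cv2.imread("pics/w10.png")
cv2.imwrite("pics/w10d.png",cv2.resize(a[180:300,300:375],None,fx=5,fy=5,interpolation=cv2.INTER_CUBIC))
E
python3 - <<'E'
from h import *
np.set_printoptions(precision=4,suppress=True)
S=np.load("s3.npy");w=lambda u,v,z:wback(S,((u+.5)/3-.5+230,(v+.5)/3-.5+115),z)
a,b,c,d=w(236,233,.032),w(378,233,.032),w(234,515,.032),w(368,495,.032)
print(a,b,c,d,"side",np.arctan2(*(c-a)[::-1]),np.arctan2(*(d-b)[::-1]),"end",np.arctan2(-(b-a)[0],(b-a)[1]))
f0,f1=w(381,240,.028),w(374,495,.028);print(f0,f1,np.arctan2(*(f1-f0)[::-1]))
f0,f1=w(34,47,.012),w(550,47,.012);print("rear edge",np.arctan2(-(f1-f0)[0],(f1-f0)[1]))
E
```

```text
[ 0.4935 -0.078 ] [ 0.4926 -0.0194] [ 0.6267 -0.0781] [ 0.6154 -0.0177] side -0.0002602745140550601 0.01405484155939395 end 0.015775239974101945
[ 0.4967 -0.0175] [ 0.6179 -0.0144] 0.025357643512327235
rear edge 0.015620712960187223
```

View pics/w10d.png

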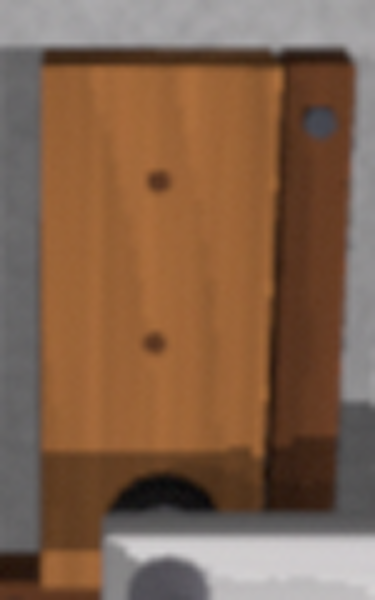

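The board is square on the stop, with a gap of perhaps 1–2 mm to the fence at its front. I give it one gentle +y push just ahead of the middle.

```bash
python3 -m creep '[{"x":20,"y":-20,"z":0,"spin":0},{"x":30,"y":-25,"z":0,"spin":0},{"x":30,"y":-25,"z":0,"spin":0},{"x":25,"y":-18,"z":0,"spin":0},{"x":15,"y":-5,"z":-20,"spin":0},{"x":0,"y":0,"z":-35,"spin":0},{"x":0,"y":0,"z":-40,"spin":0},{"x":0,"y":0,"z":-40,"spin":0},{"x":0,"y":0,"z":-40,"spin":0},{"x":0,"y":0,"z":-30,"spin":0},{"x":0,"y":0,"z":-20,"spin":0},{"x":0,"y":0,"z":-12,"spin":0},{"x":0,"y":0,"z":0,"spin":0},{"x":0,"y":4,"z":0,"spin":0},{"x":0,"y":4,"z":0,"spin":0},{"x":0,"y":4,"z":0,"spin":0},{"x":0,"y":4,"z":0,"spin":0},{"x":0,"y":3,"z":0,"spin":0},{"x":0,"y":2,"z":0,"spin":0},{"x":0,"y":0,"z":0,"spin":0}]' 70 80
python3 -m creep '[{"x":0,"y":2,"z":0,"spin":0},{"x":0,"y":2,"z":0,"spin":0},{"x":0,"y":0,"z":0,"spin":0}]'
```

```text
time: 21.85
eef_pos: [0.584, -0.1384, 0.0115]
tool_rot: [-0.026, 3.141, -0.0]
contact_force: [0.8, 0.9, -0.8]
width: 0.82
time: 22.15
eef_pos: [0.5839, -0.1346, 0.0113]
tool_rot: [0.025, -3.141, -0.0]
contact_force: [-0.3, 0.0, -0.3]
width: 0.819
```

```bash
python3 -m creep '[{"x":0,"y":1,"z":0,"spin":0},{"x":0,"y":1,"z":0,"spin":0},{"x":0,"y":1,"z":0,"spin":0},{"x":0,"y":0,"z":0,"spin":0}]'
python3 -m creep '[{"x":0,"y":1,"z":0,"spin":0},{"x":0,"y":1,"z":0,"spin":0},{"x":0,"y":0,"z":0,"spin":0}]'
```

```text
time: 22.55
eef_pos: [0.5839, -0.1316, 0.0113]
tool_rot: [-0.025, 3.141, 0.0]
contact_force: [-0.1, -0.3, 0.4]
width: 0.819
time: 22.85
eef_pos: [0.5839, -0.1296, 0.0113]
tool_rot: [-0.025, 3.141, 0.0]
contact_force: [-0.3, -0.7, -0.0]
width: 0.821
```

```bash
python3 -m creep '[{"x":0,"y":1,"z":0,"spin":0},{"x":0,"y":1,"z":0,"spin":0},{"x":0,"y":0,"z":0,"spin":0}]'
python3 -m creep '[{"x":0,"y":1,"z":0,"spin":0},{"x":0,"y":0,"z":0,"spin":0}]'
```

```text
time: 23.15
eef_pos: [0.5839, -0.1276, 0.0113]
tool_rot: [0.025, -3.141, -0.0]
contact_force: [0.4, -0.4, -0.3]
width: 0.819
time: 23.35
eef_pos: [0.5839, -0.1267, 0.0113]
tool_rot: [-0.025, 3.141, -0.0]
contact_force: [-0.7, -0.4, 0.1]
width: 0.82
```

```bash
python3 -m creep '[{"x":0,"y":1,"z":0,"spin":0},{"x":0,"y":0.5,"z":0,"spin":0},{"x":0,"y":0,"z":0,"spin":0}]'
python3 -m creep '[{"x":0,"y":1,"z":0,"spin":0},{"x":0,"y":0.5,"z":0,"spin":0},{"x":0,"y":0,"z":0,"spin":0}]'
```

```text
time: 23.65
eef_pos: [0.584, -0.1252, 0.0113]
tool_rot: [-0.025, 3.141, -0.0]
contact_force: [1.7, -0.5, -0.4]
width: 0.817
time: 23.95
eef_pos: [0.5839, -0.1249, 0.0116]
tool_rot: [0.025, -3.141, 0.002]
contact_force: [0.4, -6.5, -0.3]
width: 0.819
```

```bash
python3 -m creep '[{"x":0,"y":1,"z":0,"spin":0},{"x":0,"y":0,"z":0,"spin":0},{"x":0,"y":0,"z":0,"spin":0}]'
python3 -m creep '[{"x":0,"y":-6,"z":0,"spin":0},{"x":0,"y":-15,"z":5,"spin":0},{"x":0,"y":-10,"z":30,"spin":0},{"x":0,"y":0,"z":40,"spin":0},{"x":0,"y":0,"z":45,"spin":0},{"x":0,"y":0,"z":45,"spin":0},{"x":-20,"y":10,"z":40,"spin":0},{"x":-30,"y":20,"z":30,"spin":0},{"x":-30,"y":20,"z":0,"spin":0},{"x":-25,"y":20,"z":0,"spin":0},{"x":-10,"y":10,"z":0,"spin":0},{"x":-5,"y":8,"z":0,"spin":0},{"x":0,"y":0,"z":0,"spin":0},{"x":0,"y":0,"z":0,"spin":0},{"x":0,"y":0,"z":0,"spin":0}]' 70 40
python3 - <<'E'
from rig import *
import cv2,numpy as np
s=ctrl.state();np.save("s4.npy",np.r_[s["eef_pos"],s["tool_rot"]])
a=get_image("wrist")[:,:,::-1];cv2.imwrite("pics/w11.png",a)
a=a[115:310,230:440]; cv2.imwrite("pics/w11c.png",cv2.resize(a,None,fx=3,fy=3,interpolation=cv2.INTER_CUBIC))
E
```

```text
time: 24.25
eef_pos: [0.584, -0.1248, 0.0117]
tool_rot: [0.025, -3.141, 0.003]
contact_force: [1.0, -9.2, 0.9]
width: 0.821
time: 25.75
eef_pos: [0.4647, -0.0661, 0.2459]
tool_rot: [0.024, -3.141, 0.001]
contact_force: [0.4, 0.0, 0.4]
width: 0.82
```

View pics/w11c.png

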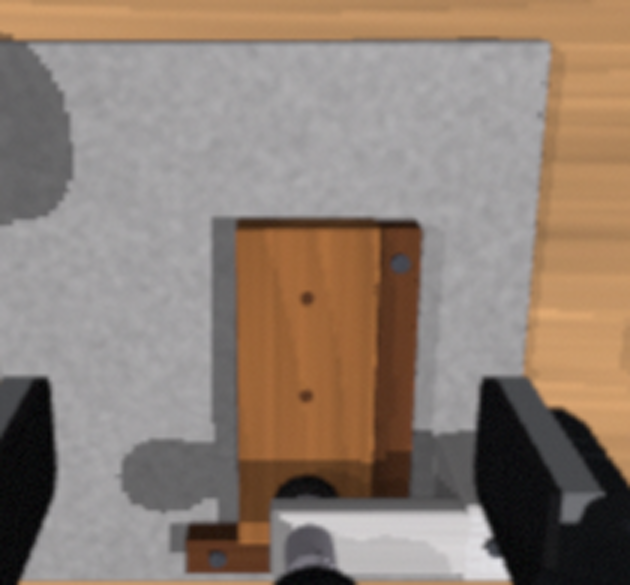

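The board is flush: its rear end lines up with the fence end at row 226 and the fence gap is closed. Now to the knob with the fingers shut.

```bash
python3 -m creep '[{"x":20,"y":3,"z":0,"spin":0},{"x":25,"y":3,"z":0,"spin":0},{"x":25,"y":3,"z":0,"spin":0},{"x":25,"y":3,"z":0,"spin":0},{"x":25,"y":3,"z":0,"spin":0},{"x":18,"y":3,"z":0,"spin":0},{"x":10,"y":3,"z":0,"spin":0},{"x":0,"y":0,"z":-20,"spin":0},{"x":0,"y":0,"z":-25,"spin":0},{"x":0,"y":0,"z":-25,"spin":0},{"x":0,"y":0,"z":-20,"spin":0},{"x":0,"y":0,"z":-10,"spin":0},{"x":0,"y":0,"z":-6,"spin":0},{"x":0,"y":0,"z":0,"spin":0},{"x":0,"y":0,"z":0,"spin":0},{"x":0,"y":0,"z":0,"spin":0}]' 0 40
python3 - <<'E'
from rig import *
import cv2
for n in("scene","side"):
    a=get_image(n)[:,:,::-1]; a=a[150:270,240:380] if n=="scene" else a[150:270,240:380]
    cv2.imwrite(f"pics/{n}12.png",cv2.resize(a,None,fx=5,fy=5,interpolation=cv2.INTER_CUBIC))
E
```

```text
time: 27.4
eef_pos: [0.6126, -0.0447, 0.1415]
tool_rot: [-0.025, 3.139, 0.0]
contact_force: [-0.1, -0.7, -0.2]
width: -0.001
```

View pics/side12.png

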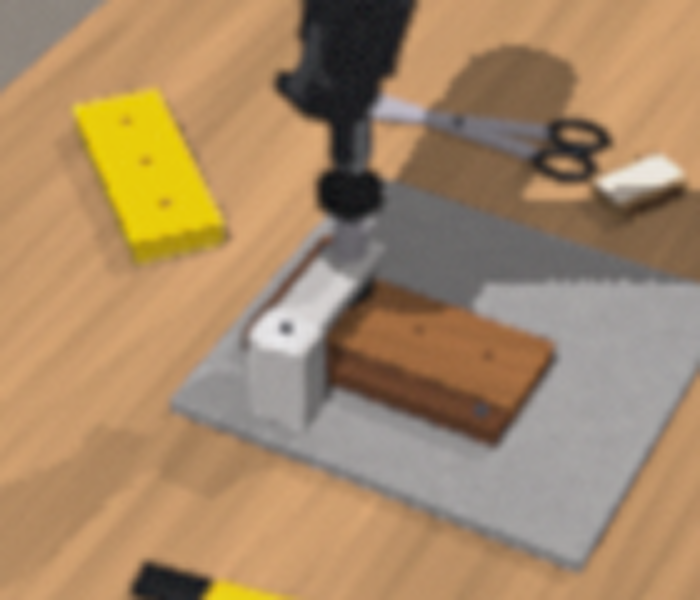

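View pics/scene12.png

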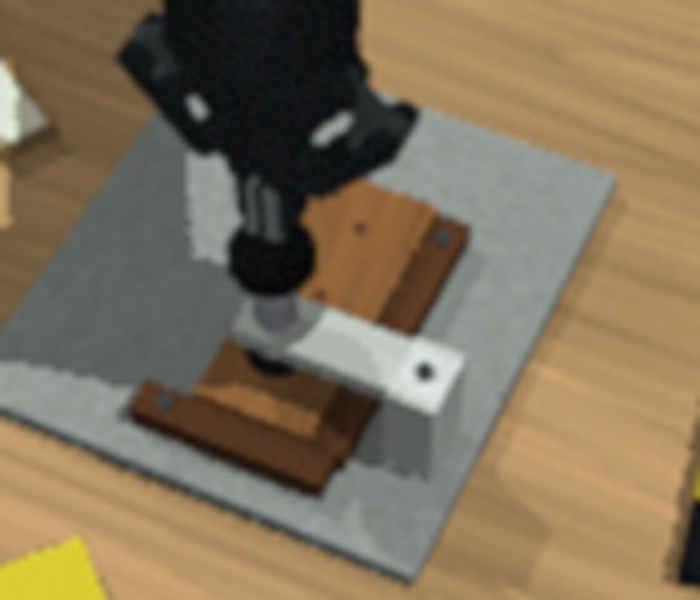

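Both views show the fingertips centred over the knob and the board in the corner. I press down.

```bash
python3 -m creep '[{"x":0,"y":0,"z":-5,"spin":0},{"x":0,"y":0,"z":-5,"spin":0},{"x":0,"y":0,"z":-3,"spin":0},{"x":0,"y":0,"z":0,"spin":0}]'
python3 -m creep '[{"x":0,"y":0,"z":-2,"spin":0},{"x":0,"y":0,"z":-2,"spin":0},{"x":0,"y":0,"z":0,"spin":0}]'
python3 -m creep '[{"x":0,"y":0,"z":-2,"spin":0},{"x":0,"y":0,"z":-2,"spin":0},{"x":0,"y":0,"z":-2,"spin":0},{"x":0,"y":0,"z":0,"spin":0}]'
python3 -m creep '[{"x":0,"y":0,"z":-1,"spin":0},{"x":0,"y":0,"z":-1,"spin":0},{"x":0,"y":0,"z":0,"spin":0}]'
python3 -m creep '[{"x":0,"y":0,"z":-1,"spin":0},{"x":0,"y":0,"z":-1,"spin":0},{"x":0,"y":0,"z":0,"spin":0}]'
```

```text
time: 27.9
eef_pos: [0.6116, -0.0448, 0.1265]
tool_rot: [0.025, -3.14, 0.0]
contact_force: [-0.6, 0.6, 1.1]
width: 0.002
time: 28.2
eef_pos: [0.612, -0.0447, 0.1233]
tool_rot: [-0.025, 3.141, -0.0]
contact_force: [-0.7, -0.7, 1.9]
width: -0.001
time: 28.6
eef_pos: [0.612, -0.0447, 0.1171]
tool_rot: [-0.025, 3.141, -0.0]
contact_force: [-0.5, 0.3, 2.3]
width: -0.001
time: 28.9
eef_pos: [0.612, -0.0447, 0.1153]
tool_rot: [-0.025, 3.141, -0.0]
contact_force: [-0.7, -0.6, 3.0]
width: 0.004
time: 29.2
eef_pos: [0.612, -0.0447, 0.1136]
tool_rot: [-0.025, 3.141, -0.0]
contact_force: [-1.5, 0.5, 4.6]
width: 0.001
```

```bash
python3 -m creep '[{"x":0,"y":0,"z":-1,"spin":0},{"x":0,"y":0,"z":-1,"spin":0},{"x":0,"y":0,"z":-1,"spin":0},{"x":0,"y":0,"z":-1,"spin":0},{"x":0,"y":0,"z":-1,"spin":0},{"x":0,"y":0,"z":0,"spin":0},{"x":0,"y":0,"z":0,"spin":0}]'
python3 -m creep '[{"x":0,"y":0,"z":-1,"spin":0},{"x":0,"y":0,"z":-1,"spin":0},{"x":0,"y":0,"z":-0.5,"spin":0},{"x":0,"y":0,"z":0,"spin":0},{"x":0,"y":0,"z":0,"spin":0}]'
```

```text
time: 29.9
eef_pos: [0.6121, -0.0447, 0.1092]
tool_rot: [-0.025, 3.141, -0.0]
contact_force: [-1.4, 0.8, 7.2]
width: -0.0
time: 30.4
eef_pos: [0.6122, -0.0448, 0.1071]
tool_rot: [-0.026, 3.14, -0.001]
contact_force: [-2.3, 0.7, 8.5]
width: 0.004
```

```bash
python3 -m creep '[{"x":0,"y":0,"z":-1,"spin":0},{"x":0,"y":0,"z":-0.3,"spin":0},{"x":0,"y":0,"z":0,"spin":0},{"x":0,"y":0,"z":0,"spin":0},{"x":0,"y":0,"z":0,"spin":0},{"x":0,"y":0,"z":0,"spin":0}]'
python3 - <<'E'
from rig import *
import cv2
for n in("scene","side"):
    a=get_image(n)[:,:,::-1]; a=a[150:270,240:380] if n=="scene" else a[150:270,240:380]
    cv2.imwrite(f"pics/{n}13.png",cv2.resize(a,None,fx=5,fy=5,interpolation=cv2.INTER_CUBIC))
s=ctrl.state();print(s["eef_pos"],s["contact_force"],s["time"])
E
```

```text
time: 31.0
eef_pos: [0.6122, -0.0448, 0.106]
tool_rot: [-0.026, 3.14, -0.001]
contact_force: [-2.5, 0.9, 10.0]
width: 0.001
[ 0.61219684 -0.04477369  0.10609019] [-2.16520706  0.4515288  10.19319701] 31.1
```

View pics/side13.png

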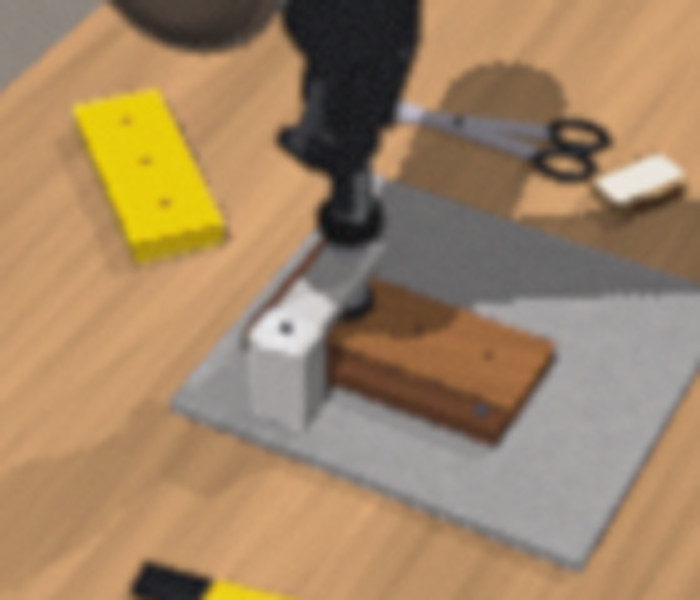

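View pics/scene13.png

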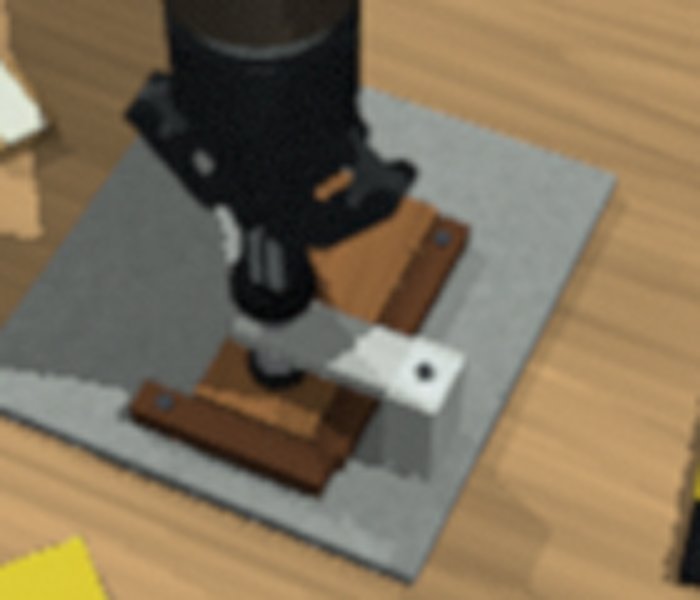

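The foot is on the board at side crop (352,303), the knob is held at z 0.106 with 10 N, and the board is still in the corner. I hand in.

```bash
python3 -c "
from rig import ctrl
print(ctrl.job_done())"
```

```text
the job is handed in; nothing more can be done
None
```

I handed the job in with the board in the corner and the arm still holding the knob down; no verdict came back.

- **Board:** the first side push was too far back and wedged the board askew at about 33 N. I freed it, pushed it against the end stop, then against the fence. In the last wrist picture before pressing, its rear end lined up with the fence end and no gap to the fence showed. I did not repeat the push on the end stop after that last fence push.
- **Knob:** I pressed it with shut fingers to a measured height of 106.1 mm with about 10.2 N upward, which matches the 8 mm squeeze. The cameras were too coarse to read the ring on the stem, so I relied on height and force. The foot touched the board near 114 mm, as described.
- **Last look:** both views at 31.1 s showed the foot on the board and the board still against the stop and fence. The tool also read about 2 N sideways, which I left.
- **Matchbox, marker and scissors:** none looked moved in the pictures, but I did not measure their positions again.

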